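# Tap the workpiece down onto its parallels in the inspection vise

### The arm

A 6-joint arm with a two-finger parallel gripper is mounted at the origin on the work surface. World frame = base frame: x ahead of the robot, y to its left, z up, the work surface at z = 0. Lengths are in m, angles in rad, forces in N, time in s.
With the tool pointing down it reaches from about 0.325 to 0.85 m from the base axis. Payload 15.5 kg.
Tool frame: the origin (TCP) lies on the mounting face of the last link; the fingertips stand 191 mm ahead of it and the grasp point (between the pads) lies 172 mm ahead of it; z points along the fingers, y is the line along which they close (so a half turn about z gives the same grasp; the last joint's range is limited). The gripper opens to 91 mm and grips with 3 to 60 N. Pads are 32 mm wide; open, the fingers measure 118 mm over their backs; the gripper's body (76 mm by 178 mm) begins 60 mm behind the grasp point.
Start: joints at [1.159, 0.494, 1.345, -0, 1.302, -0.096], TCP at [0.195, 0.594, 0.405] pointing down, gripper open.
Joint ranges: [-2.91, 2.91], [-0.82, 2.16], [0.22, 2.67], [-1.22, 4.37], [0.12, 2.79], [-3.08, 3.08]. Speed limits (rad/s): [1.89, 1.89, 2.57, 3.01, 3.01, 3.01].

### API

Orientations are given as a unit quaternion [w, x, y, z].
In Python, from plant import manip, ik, optics, get_clock, get_qpos, get_qvel, get_tau, get_tcp_pos, get_eef_rot, get_ft_force, get_moment, get_width, get_gripper_force gives the robot as it stands. The module is installed in compiled form; this text tells all that it offers. Calls block until the motion is done:
- manip.move_pose(position, orientation): joint-space move of the TCP to a pose.
- manip.movel(position, rotation=None, rate=0.15, until_force=None): straight line of the TCP; rotation=None keeps the orientation; rate is the mean speed in m/s. With until_force (N) it stops when the force on the tool has changed by that much, and returns True; else False.
- manip.movej(angles): joint-space move.
- manip.ungrasp() and manip.clamp(f_grip=None): open the fingers fully, or close them until they stop; f_grip is the grip in N (None keeps the last).
- manip.sleep(seconds).
- ik(position, orientation): joint angles nearest the present ones, or None.
- optics.capture(name): name is "scene" or "top" or "wrist"; returns (picture, depth): 384x512x3 uint8, blue, green, red; 384x512 float32, m along the optical axis (not along the pixel's ray), 0 where there is no reading.
- optics.calibration(name): a dict with "intrinsics" (3x3 intrinsics, pixels), "k1" (the pictures are not rectified: a ray, as slopes to the right and down, at radius r is drawn at 1 + k1 r^2 times it, then the intrinsics apply), "origin" and "attitude" of the camera in the world; the wrist camera has in their place "T_tool_cam" (4x4, takes a point from camera to tool coordinates, whose origin is the TCP and whose axes are the flange's). Camera axes: x right, y up, looking along -z (the intrinsics and any distortion apply to the point x, -y, -z); pixel columns grow to the right and rows downward; lengths in m; the calibration is good to about 2 mm. A picture is of the moment at which its call begins: read the wrist's pose just before it. calibration takes no time and is no camera call.
A pose or a line that the arm cannot do raises manip.IKError and nothing moves.
- manip.finish_job(): hands the job in; it is judged then, once.
Readings, each from a call of its own:
- get_clock(): time.
- get_qpos(): joint angles.
- get_qvel(): joint speeds.
- get_tau(): joint torques, N m.
- get_tcp_pos(): TCP position.
- get_eef_rot(): TCP orientation.
- get_ft_force(): force on the tool from outside, world axes, zero at the start.
- get_moment(): the same for the moment, N m.
- get_width(): opening from 0.0 (shut) to 1.0 (fully open).
- get_gripper_force(): force on a finger pad.
Only numpy, scipy, OpenCV 4.12 (cv2) and the standard library are available. Lean on these libraries where they do the work, as an engineer would, in place of code of your own. Each camera call takes 0.05 s, during which the arm holds its last target. There are 200 camera calls.

### The job

Take the aluminium workpiece out of its wooden cradle and put it down on the cork pad so that you can take it again by its two ends; then start it squarely between the vise jaws, midway along them, and let go while it still stands clearly proud of the parallels. Drive it down with the soft-faced tapper, not with the fingers, until it sits level and tight on both parallels so that they can no longer slide. Stand the tapper back upright on its rubber mat, leaving the parallels centred beneath the workpiece and the other things on the bench where they were.

Things in the scene. Friction and masses are not known exactly. Their poses are not given: they have to be found in the camera images.
- workpiece: Aluminium block, 68 long (own x) x 45 wide (own y) x 40 high (own z) mm, about 0.33 kg, two dark bolt-hole marks on top; origin at the centre of its underside. It starts upright in the cradle, its x along the cradle's x; end for end it is the same. To be used with its underside down.
- cradle: Fixed light-wood cradle: floor 110 (x) x 80 (y) x 8 thick mm, and two end cheeks 14 thick and 60 wide that stand 44 mm above the bench, inner faces 38 mm either side of centre along x. They leave 4 mm beyond the workpiece's ends; its long sides are open, so it can only be taken across its 45 mm width. Origin at the centre of the underside.
- pad: Fixed cork pad 120 x 120 x 6 thick mm, flat on the bench, for putting the workpiece down between grasps; origin at the centre of its underside (top at z = 6 mm).
- vise: Fixed grey and steel toolmaker's vise; own x runs along the jaws, z up; origin on the bench under the middle of the workpiece's place. Base 120 (x) x 150 (y) mm with a flat bed 30 mm above the bench. Two jaws, 28 mm either side of centre in x, tops 84 mm above the bench: fixed on the +y side, sprung on the -y side. A spring housing, top 70 mm up, stands at y = -62 to -78 mm.
- fixed_jaw (a point): Top inner edge of the fixed jaw, mid-length: vise y = +25.7 mm, height 84 mm. Below it the face leans inward as a lead-in to the gripping face, which is at vise y = +22.5 mm from height 72 mm down. Axes as the vise.
- sprung_jaw (a point): Top inner edge of the sprung jaw, mid-length: vise y = -25.8 mm when empty, height 84 mm. Below it a lead-in leans inward to the gripping face, at y = -20 mm when empty from height 68 mm down. Pushing the 45 mm workpiece in past the lead-ins takes some 6 to 15 N; then the jaws hold it by friction where it is left, and driving it further down takes about 4 to 11 N (more means it is home).
- jaw (a joint): Opening of the sprung jaw towards vise -y, in m: 0 when empty, 0.0025 with the workpiece in it, 0.009 at most. It springs closed by itself; nothing has to be tightened.
- seat (a point): Point in the vise midway along the jaws, at the height of the parallels' tops (46 mm above the bench): where the workpiece's origin must finally be, its x along the vise's x, either way round. Axes as the vise. When the workpiece is first let go, its underside should stand 4 to 20 mm above this point (12 is good) and it stays there until driven.
- parallel_a: Loose brass-coloured parallel bar 110 (x) x 10 (y) x 16 (z) mm, 0.135 kg, on the vise bed along the jaws near the fixed jaw (vise y about +14 mm), its ends sticking out beyond the jaws; origin at the centre of its underside. It slides freely until the workpiece is down.
- parallel_b: As parallel_a, near the sprung jaw (vise y about -14 mm).
- tapper: Soft-faced tapper standing upright on its mat: white nylon foot and brass collar, 42 mm diameter, together 38 mm high, then a round wooden handle 28 mm in diameter up to 114 mm; 0.32 kg. Origin at the centre of the foot's flat underside (the striking face); own z up the handle. Grip the handle from above, about 80 mm above the face, and press or tap its foot on the middle of the workpiece's top.
- mat: Fixed round black rubber mat, 90 mm diameter, 4 mm thick, flat on the bench: home of the tapper; origin at the centre of its underside.
- caliper: Bystander: caliper lying flat, 150 (own y) x 55 mm, 11 mm high; origin at the centre of its underside.
- calculator: Bystander: black calculator 120 (own x) x 75 x 15 mm; origin at the centre of its underside.
- ring_gauge: Bystander: steel ring gauge lying flat, 68 mm outside diameter, 36 mm bore, 20 mm high; origin at the centre of its underside.
- gauge_box: Bystander: closed wooden gauge box 90 (own x) x 130 x 36 mm; origin at the centre of its underside.
- cleaner: Bystander: white bottle with a green label, 52 mm diameter, 130 mm tall; origin at the centre of its underside.
- tissue_box: Bystander: tissue box 115 (own x) x 220 x 55 mm; origin at the centre of its underside.
Not all that is in view belongs to the job. Of the things like the tapper, leave any that is orange or turquoise; of the rest the smaller one is meant.

How it is judged:
On the way, in this order (a step that is already met when the one before it is completed fails the run):
1. the workpiece is put down flat on the cork pad and let go (contact force between the fingers and workpiece below 0.1 N and linear speed of workpiece below 0.02 m/s and horizontal distance between workpiece and pad below 0.06 m and height (world z) of workpiece between 0.003 and 0.009 m and angle between workpiece's own z axis and vertical below 0.05 rad), for 0.1 s.
2. the workpiece stands started between the jaws, let go, its underside still at least 3 mm (at most 22 mm) above the parallels (contact force between the fingers and workpiece below 0.1 N and linear speed of workpiece below 0.02 m/s and x of workpiece in the frame of vise between -0.012 and 0.012 m and y of workpiece in the frame of vise between -0.004 and 0.004 m and angle between the x axis of workpiece and the x axis of vise, either way round below 0.06 rad and z of workpiece in the frame of vise between 0.049 and 0.068 m and angle between workpiece's own z axis and vertical below 0.1 rad), for 0.2 s.
3. pressed or struck by the tapper, the workpiece sits level on the parallels (x of workpiece in the frame of vise between -0.012 and 0.012 m and y of workpiece in the frame of vise between -0.004 and 0.004 m and angle between the x axis of workpiece and the x axis of vise, either way round below 0.06 rad and z of workpiece in the frame of vise between 0.043 and 0.0476 m and angle between workpiece's own z axis and vertical below 0.035 rad and contact force between workpiece and tapper above 2 N).
At the end, for the whole second after the job is handed in: Workpiece home in the vise: on both parallels (within 1.6 mm, bearing on each), within 12 mm of mid-jaw and 4 mm across, square within 0.06 rad, level within 0.035 rad; parallels within 20 mm of centre along the jaws; tapper upright on its mat within 30 mm of the centre; all at rest (x of workpiece in the frame of vise between -0.012 and 0.012 m and y of workpiece in the frame of vise between -0.004 and 0.004 m and angle between the x axis of workpiece and the x axis of vise, either way round below 0.06 rad and z of workpiece in the frame of vise between 0.043 and 0.0476 m and angle between workpiece's own z axis and vertical below 0.035 rad and contact force between workpiece and parallel_a above 0.4 N and contact force between workpiece and parallel_b above 0.4 N and linear speed of workpiece below 0.01 m/s and x of parallel_a in the frame of vise between -0.02 and 0.02 m and x of parallel_b in the frame of vise between -0.02 and 0.02 m and horizontal distance between tapper and mat below 0.03 m and angle between tapper's own z axis and vertical below 0.08 rad and height (world z) of tapper below 0.008 m and linear speed of tapper below 0.02 m/s); the robot touches nothing.
It fails at once if the workpiece is pushed home, or pushed about when home, with the fingers (over 2 N on it within 2 mm of the parallels) (horizontal distance between workpiece and seat below 0.03 m and z of workpiece in the frame of vise below 0.048 m and contact force between the fingers and workpiece above 2 N).
It fails at once if a bystander is shifted by more than 30 mm (distance of any of caliper, calculator, ring_gauge, gauge_box, cleaner, tissue_box from where it was at the start of the episode above 0.03 m).
It also fails if it takes over 72 s, if anything falls off the work surface, if the arm or the gripper's body presses on something with over 40 N, if the wrist force passes 120 N, or if a joint passes its speed limit or range.

## Working session

There is one attempt and no reset: what is moved stays moved. The work goes in short steps, each a Python script; the robot and the scene stay as the last script left them, time stands still between calls to the robot, and variables do not carry over. Pictures are saved under pics/ and viewed, at most 10 in all, crops included, and the job is handed in when it is done.

```bash
mkdir -p pics; cat > h.py <<'E'
import numpy as np, cv2, pickle
from plant import *
def snap(n):
    p,R=np.array(get_tcp_pos()),np.array(get_eef_rot())
    im,d=optics.capture(n); return im,d,p,R
E
python3 - <<'E'
from h import *
for n in ("scene","top"):
    im,d,p,R=snap(n); cv2.imwrite(f"pics/{n}0.png",im); np.save(f"{n}_d.npy",d); 
    c=optics.calibration(n); print(n,c); pickle.dump((im,d,c),open(n+".pkl","wb"))
print(get_tcp_pos(),get_eef_rot(),get_clock(),get_width(),optics.calibration("wrist"))
E
```

```text
scene {'intrinsics': array([[450.30786942,   0.        , 259.58505572],
       [  0.        , 450.30786942, 191.90721754],
       [  0.        ,   0.        ,   1.        ]]), 'k1': 0.03434551898543455, 'origin': array([ 1.0513577 , -0.53080815,  1.07404964]), 'attitude': array([0.89352232, 0.30134018, 0.10713441, 0.31517324])}
top {'intrinsics': array([[347.54541056,   0.        , 255.99338506],
       [  0.        , 347.54541056, 181.09968177],
       [  0.        ,   0.        ,   1.        ]]), 'k1': -0.043346893758249246, 'origin': array([0.43350315, 0.0889543 , 1.11108248]), 'attitude': array([ 0.7066157 ,  0.04046218, -0.04179908, -0.70520203])}
[0.1946283  0.59379171 0.4041786 ] [-1.39706759e-04  1.57709207e-01  9.87485443e-01 -5.35540537e-04] 0.1 0.9989098351800922 {'intrinsics': array([[276.2267797 ,   0.        , 254.65019888],
       [  0.        , 276.2267797 , 192.05971344],
       [  0.        ,   0.        ,   1.        ]]), 'k1': -0.009596698968653485, 'T_tool_cam': array([[ 1.45277459e-04,  9.68584831e-01,  2.48683342e-01,
         7.03806173e-02],
       [ 9.99999883e-01, -2.62227014e-05, -4.82052921e-04,
        -3.40831596e-04],
       [-4.60387998e-04,  2.48683383e-01, -9.68584722e-01,
         1.86809520e-02],
       [ 0.00000000e+00,  0.00000000e+00,  0.00000000e+00,
         1.00000000e+00]])}
```

View pics/top0.png

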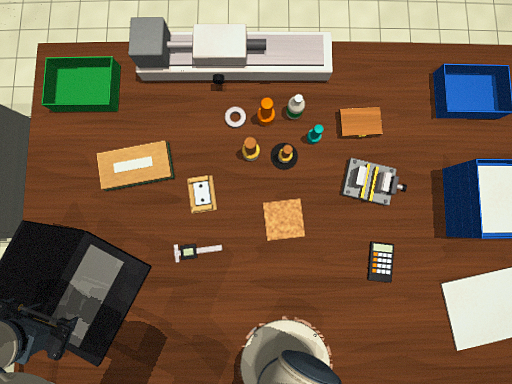

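View pics/scene0.png

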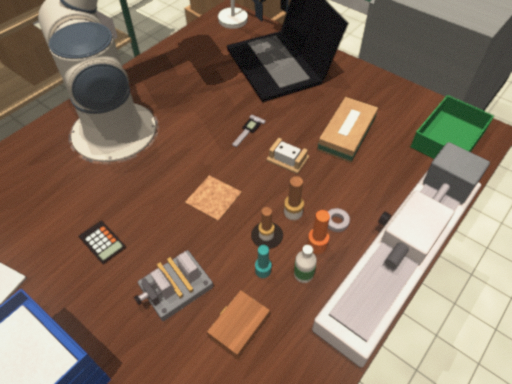

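The four tapper-like things in the top view are brown/tall (250,149), brown/smaller on the black mat (285,154), orange (266,110) and turquoise (316,133). I exclude the orange and turquoise ones. Of the two left, the one on the mat at (285,154), scene (267,225), is the smaller. I'll confirm that in a crop and measure coarse positions.

```bash
cat >> h.py <<'E'
from scipy.spatial.transform import Rotation as Ro
def rot(q): return Ro.from_quat([q[1],q[2],q[3],q[0]]).as_matrix()
def rays(uv,c):
    K=c['intrinsics']; D=np.array([c['k1'],0,0,0,0.])
    s=cv2.undistortPoints(np.float64(uv).reshape(-1,1,2),K,D).reshape(-1,2)
    return np.c_[s[:,0],-s[:,1],-np.ones(len(s))]
def campose(c,p=None,q=None):
    if 'origin' in c: return np.array(c['origin']),rot(c['attitude'])
    T=c['T_tool_cam']; R=rot(q); return p+R@T[:3,3],R@T[:3,:3]
def plane(uv,z,c,p=None,q=None):
    o,R=campose(c,p,q); r=rays(uv,c)@R.T
    return o+r*((z-o[2])/r[:,2])[:,None]
def cloud(d,c,p=None,q=None):
    h,w=d.shape; v,u=np.mgrid[:h,:w]; uv=np.c_[u.ravel(),v.ravel()]
    o,R=campose(c,p,q); P=o+(rays(uv,c)*d.reshape(-1,1))@R.T
    P[d.ravel()==0]=np.nan; return P.reshape(h,w,3)
E
python3 - <<'E'
from h import *
im,d,c=pickle.load(open("top.pkl","rb"));P=cloud(d,c)
for n,(u,v) in dict(work=(201,193),workhole=(200,186),cradle=(193,181),pad=(284,219),vise=(370,182),tap=(286,153),big=(250,148),mat=(276,160),box=(360,122),cleaner=(297,104),calc=(381,261),ring=(229,109),turq=(316,132)).items(): print(n,P[v,u].round(4))
def rect(m,z,n):
    k=max(cv2.findContours(m.astype(np.uint8),0,1)[0],key=cv2.contourArea)
    X=plane(k.reshape(-1,2),z,c); (x,y),(w,h),a=cv2.minAreaRect((X[:,:2]*1000).astype(np.float32)); print(n,round(x,1),round(y,1),round(w,1),round(h,1),round(a,1))
hsv=cv2.cvtColor(im,cv2.COLOR_BGR2HSV)
def win(u0,u1,v0,v1):
    m=np.zeros(d.shape,bool); m[v0:v1,u0:u1]=1; return m
rect(win(255,315,190,250)&(hsv[...,2]>150),.006,"pad")
rect(win(180,225,170,220)&(P[...,2]>.04),.046,"work/cradletops")
rect(win(335,410,150,215)&(P[...,2]>.02)&(P[...,2]<.040),.030,"visebase")
for a,b in ((.075,.095),(.04,.055)):
    m=win(335,410,150,215)&(P[...,2]>a)&(P[...,2]<b); print(a,m.sum(),np.nanmean(P[m],0).round(4))
rect(win(335,410,150,215)&(P[...,2]>.075),.084,"jaw")
im2,d2,c2=pickle.load(open("scene.pkl","rb"));
a=cv2.resize(im2[165:290,220:350],None,fx=4,fy=4,interpolation=2); cv2.imwrite("pics/tap.png",a)
E
```

```text
work [0.5208 0.256  0.047 ]
workhole [0.5421 0.2591 0.0492]
cradle [0.5583 0.2823 0.0426]
pad [ 0.4422 -0.0018  0.0065]
vise [ 0.558  -0.2724  0.0283]
tap [6.320e-01 1.000e-04 1.182e-01]
big [0.641  0.1044 0.1441]
mat [0.6322 0.0223 0.0012]
box [ 0.7492 -0.2441  0.0391]
cleaner [ 0.7855 -0.0359  0.1019]
calc [ 0.3115 -0.3038  0.0138]
ring [0.7974 0.1753 0.0174]
turq [ 0.6961 -0.0893  0.1137]
pad 442.4 -0.1 121.2 121.5 6.7
work/cradletops 520.6 253.3 68.2 46.1 8.5
visebase 559.5 -268.9 153.1 122.2 76.4
0.075 354 [ 0.5614 -0.2648  0.0833]
0.04 309 [ 0.5521 -0.2694  0.0467]
jaw 553.1 -298.7 30.1 56.9 76.3
```

View pics/tap.png

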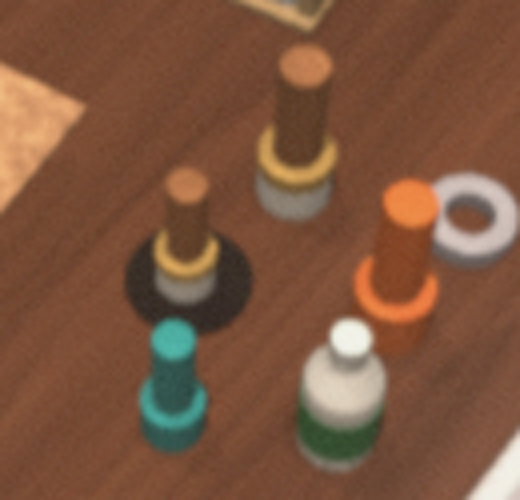

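The crop confirms it: the smaller brown and brass tapper stands on the black mat at crop (187,235). The taller brown one at crop (300,130) is the decoy. Next is a wrist view of the workpiece.

```bash
cat >> h.py <<'E'
def down(deg):  # tool down, closing line (tool y) at world angle deg
    a=np.radians(deg); R=np.array([[-np.sin(a),np.cos(a),0],[np.cos(a),np.sin(a),0],[0,0,-1.]])
    q=Ro.from_matrix(R).as_quat(); return [q[3],q[0],q[1],q[2]]
def mp(x,y,zg,deg): manip.move_pose([x,y,zg+.172],down(deg))   # zg = height of grasp point
def ml(x,y,zg,deg,rate=.15,f=None): return manip.movel([x,y,zg+.172],down(deg),rate,f)
def rect(m,z,c,p=None,q=None):
    k=max(cv2.findContours(m.astype(np.uint8),0,1)[0],key=cv2.contourArea)
    X=plane(k.reshape(-1,2),z,c,p,q)[:,:2]*1000; (x,y),(w,h),a=cv2.minAreaRect(X.astype(np.float32)); return np.round([x,y,w,h,a],1)
E
python3 - <<'E'
from h import *
mp(.52,.254,.22,98.5); print(get_clock())
im,d,p,q=snap("wrist"); c=optics.calibration("wrist"); pickle.dump((im,d,c,p,q),open("w1.pkl","wb")); cv2.imwrite("pics/w1.png",im)
P=cloud(d,c,p,q); print(p,get_qpos())
m=(abs(P[...,2]-.048)<.0022)&(np.hypot(P[...,0]-.52,P[...,1]-.254)<.06); print(m.sum(),np.nanmedian(P[m],0))
print(rect(m,.048,c,p,q))
E
```

```text
1.8167
[0.5197116  0.25468217 0.39199249] [ 3.52617595e-01  4.41222699e-01  1.47896185e+00  1.54260451e-04
  1.22138879e+00 -1.36735992e+00]
2069 [0.52225731 0.25747141 0.04910505]
[524.  257.1  68.2  45.    8.5]
```

View pics/w1.png

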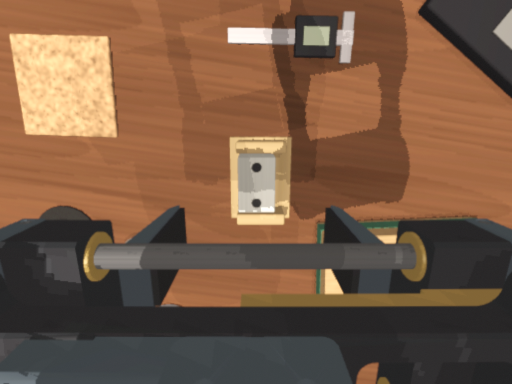

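The workpiece is at (257,183) in the cradle. The top and wrist estimates agree within about 4 mm, which is fine for the cross-width grasp. Next: pick it, set it on the pad parallel to the vise, then look at it and the vise.

```bash
python3 - <<'E'
from h import *
x,y=.5225,.2555
mp(x,y,.10,98.5); ml(x,y,.032,98.5,.12)
manip.clamp(35); print("w",get_width(),get_gripper_force(),get_clock())
ml(x,y,.13,98.5,.2)
mp(.442,0,.09,76.4); ml(.442,0,.040,76.4,.15)
print("contact",ml(.442,0,.0275,76.4,.03,4.),np.array(get_tcp_pos())-[0,0,.172],get_ft_force())
manip.ungrasp(); pp=np.array(get_tcp_pos()); ml(.442,0,.12,76.4,.25); print(pp,get_clock())
mp(.56-.0,-.265,.25,-13.6)
for n in("wrist","top"):
    im,d,p,q=snap(n); pickle.dump((im,d,optics.calibration(n),p,q),open(f"v_{n}.pkl","wb")); cv2.imwrite(f"pics/v_{n}.png",im)
print(get_clock(),p)
E
```

```text
w 0.48952630220143895 35.00019371509552 3.9
contact True [4.42213103e-01 1.79225575e-05 2.94791317e-02] [-0.017106   -1.36716703 -2.19858625]
[4.42053130e-01 1.02787653e-04 2.01471949e-01] 7.8167
9.125 [ 0.55989268 -0.26397592  0.4208488 ]
```

View pics/v_wrist.png

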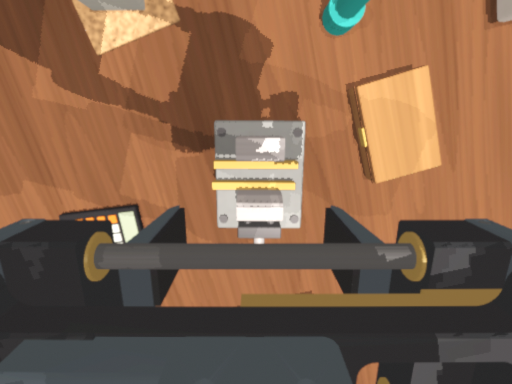

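The vise is clear: base (215-305, 121-228), fixed jaw at row 148, sprung jaw at row 212 with the housing below it. So vise +y points to the top of the picture (world about +y). Now I'll measure it in both views, using the block on the pad (known robot position) to correct the top camera.

```bash
cat > v.py <<'E'
from h import *
def vframe(X,o,deg):
    a=np.radians(deg); return (X[...,:2]-o)@np.array([[np.cos(a),-np.sin(a)],[np.sin(a),np.cos(a)]])
if __name__=="__main__":
  for n,k in (("wrist",()),("top",())):
    im,d,c,p,q=pickle.load(open(f"v_{n}.pkl","rb")); a=(p,q) if n=="wrist" else ()
    P=cloud(d,c,*a); near=np.hypot(P[...,0]-.56,P[...,1]+.267)<.11
    m=near&(P[...,2]>.018); m=cv2.morphologyEx(m.astype(np.uint8),cv2.MORPH_OPEN,np.ones((5,5)))
    if n=="wrist":m[233:]=0
    print(n,"all>18mm @.030",rect(m,.030,c,*a))
    o=np.array([.5595,-.268]); V=vframe(P,o,-13.6)*1000
    for nm,lo,hi in (("jaws",.079,.09),("par",.041,.052)):
      mm=near&(P[...,2]>lo)&(P[...,2]<hi)
      for s in (1,-1):
        W=V[mm&(V[...,1]*s>0)&(abs(V[...,1])<60)]; print(nm,s,len(W),"x",np.percentile(W[:,0],[1,50,99]).round(1),"y",np.percentile(W[:,1],[2,50,98]).round(1), "z",np.nanmedian(P[mm&(V[...,1]*s>0)][:,2]).round(4))
    mm=(np.hypot(P[...,0]-.442,P[...,1])<.06)&(abs(P[...,2]-.046)<.006)
    if mm.sum()>100: print("block",rect(mm,.046,c,*a),np.nanmedian(P[mm],0))
E
python3 v.py
python3 - <<'E'
from h import *
im,*_=pickle.load(open("v_wrist.pkl","rb")); cv2.imwrite("pics/vc.png",cv2.resize(im[110:240,205:315],None,fx=4.6,fy=4.6,interpolation=cv2.INTER_NEAREST))
E
```

```text
wrist all>18mm @.030 [ 559.7 -271.9  155.4  124.8   76.5]
jaws 1 1127 x [-23.3   4.1  31.3] y [30.4 43.  55. ] z 0.0853
jaws -1 963 x [-24.3   3.4  31.2] y [-42.7 -30.  -19.1] z 0.0851
par 1 645 x [-54.7  -0.3  52.5] y [13.5 18.8 23.6] z 0.0474
par -1 777 x [-57.3  -1.6  49.2] y [-57.7  -9.3  -4.4] z 0.0474
top all>18mm @.030 [ 677.7 -470.   554.6  392.4   87.3]
jaws 1 162 x [-26.9   1.1  29.5] y [28.6 41.3 53.5] z 0.0836
jaws -1 143 x [-25.6   4.8  29.4] y [-45.4 -32.  -21.8] z 0.0838
par 1 115 x [-57.9 -13.9  50.8] y [11.7 17.  53.9] z 0.0461
par -1 153 x [-60.   -7.5  47.3] y [-25.4 -11.8  -6. ] z 0.0457
block [441.   -0.9  45.   67.1  76. ] [ 0.44183762 -0.001554    0.04579131]
```

View pics/vc.png

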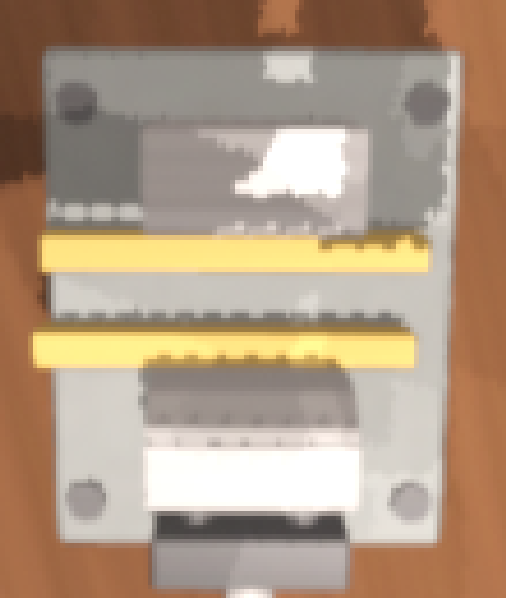

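Housing and sprung jaw are at the bottom of the crop, the fixed jaw at the top, both parallels loose along the jaws. Now the same wrist view over the block, whose across position is known, to cancel the hand-eye bias.

```bash
python3 - <<'E'
from h import *; from v import vframe
mp(.442,.001,.211,-13.6); manip.sleep(.3)
for n in("wrist","top"):
    im,d,p,q=snap(n); c=optics.calibration(n); a=(p,q) if n=="wrist" else ()
    P=cloud(d,c,*a); V=vframe(P,np.array([.44205,.0001]),-13.6)*1000
    W=V[(abs(P[...,2]-.0465)<.004)&(np.hypot(V[...,0],V[...,1])<60)]
    m=(abs(P[...,2]-.0465)<.004)&(np.hypot(V[...,0],V[...,1])<60)
    print(n,p,m.sum(),"x",np.percentile(W[:,0],[1,50,99]).round(1),"y",np.percentile(W[:,1],[2,50,98]).round(1),"z",np.nanmedian(P[m][:,2]))
    if m.sum(): print(rect(m,.046,c,*a))
print(get_clock())
E
```

```text
wrist [0.44234739 0.00051197 0.3829568 ] 2180 x [-31.6   1.2  34.7] y [-22.2   0.8  21.7] z 0.04739400796804888
[443.5  -0.6  44.7  67.9  76.4]Traceback (most recent call last):
  File "<stdin>", line 8, in <module>
    return _quantile_unchecked(
        a, q, axis, out, overwrite_input, method, keepdims, weights)
    return _ureduce(a,
                    func=_quantile_ureduce_func,
    ...<5 lines>...
                    overwrite_input=overwrite_input,
                    method=method)
    r = func(a, **kwargs)
    result = _quantile(arr,
                       quantiles=q,
    ...<2 lines>...
                       out=out,
                       weights=wgt)
    slices_having_nans = np.isnan(arr[-1, ...])
                                  ~~~^^^^^^^^^
IndexError: index -1 is out of bounds for axis 0 with size 0
```

```bash
python3 - <<'E'
from h import *; from v import vframe
o=np.array([.5595,-.268])
for n in("wrist","top"):
    im,d,c,p,q=pickle.load(open(f"v_{n}.pkl","rb")); a=(p,q) if n=="wrist" else ()
    print(n,p,Ro.from_matrix(rot(q)).as_euler('zyx',degrees=True).round(2)); P=cloud(d,c,*a); V=vframe(P,o,-13.6)*1000; z=P[...,2]
    if n=="wrist": z=z-.0012
    for s in(1,-1):
        m=(z>.0815)&(z<.089)&(V[...,1]*s>0)&(abs(V[...,1])<60)&(abs(V[...,0])<45); W=V[m]
        k=rect(m,.084,c,*a); print("jaw",s,m.sum(),"y",np.percentile(W[:,1],[1,99]).round(1),k,vframe(k[:2]/1000,o,-13.6).round(4))
    m=(abs(z-.030)<.004)&(abs(V[...,0])<70)&(abs(V[...,1])<90); 
    W=V[m]; print("base x",np.percentile(W[:,0],[.5,99.5]).round(1),"y",np.percentile(W[:,1],[.5,99.5]).round(1))
    # direction of parallels
    m=(abs(z-.046)<.003)&(abs(V[...,0])<60)&(V[...,1]>5)&(V[...,1]<28); vx,vy,*_=cv2.fitLine(P[m][:,:2].astype(np.float32)*1000,2,0,.01,.01).ravel(); print("par ang",np.degrees(np.arctan2(vy,vx)))
E
```

```text
wrist [ 0.55983933 -0.2642386   0.42065289] [-7.6530e+01 -1.1000e-01 -1.7992e+02]
jaw 1 1074 y [30.4 54.3] [ 573.1 -227.3   25.    56.1   76.6] [0.0036 0.0428]
jaw -1 870 y [-42.9 -20.3] [ 555.4 -299.7   22.9   56.1   76.6] [ 0.0035 -0.0318]
base x [-55.9  62.9] y [-73.1  74. ]
par ang -14.268393
top [ 0.55989268 -0.26397592  0.4208488 ] [-7.6540e+01 -1.0000e-01 -1.7993e+02]
jaw 1 136 y [28.5 53.7] [ 570.9 -228.5   25.4   56.2   76.9] [0.0018 0.0411]
jaw -1 122 y [-46.  -22.5] [ 553.  -300.7   26.    56.2   76.2] [ 0.0014 -0.0333]
base x [-58.5  61.2] y [-73.3  72.7]
par ang -14.809845
```

The vise origin is about (0.5631, -0.2637), x axis at -13.5°. The parallels come out at y ≈ +13.8 and -14.3, which agrees with that. Now grip the block by its ends and start it in the vise, reading forces on the way.

```bash
python3 - <<'E'
from h import *
b=(.4428,-.0001)
ml(*b,.032,-13.6,.2); manip.clamp(60); print("w",get_width(),get_clock(),get_tcp_pos())
ml(*b,.15,-13.6,.25)
o=(.5631,-.2637)
mp(*o,.135,-13.5); manip.sleep(.2); f0=np.array(get_ft_force())
u=np.array([.235,.972,0])
for zu in (.078,.074,.070,.066,.062,.058):
    hit=ml(*o,zu+.026,-13.5,.05,30.); f=np.array(get_ft_force())-f0
    print(zu,hit,(np.array(get_tcp_pos())[2]-.198).round(4),"fy_vise",(f@u).round(1),"f",f.round(1),get_clock())
    if hit or abs(f@u)>12: break
E
```

```text
w 0.7421111389359413 12.175 [ 4.43132247e-01 -1.49902070e-04  2.04476550e-01]
0.078 False 0.0781 fy_vise -0.6 f [ 0.2 -0.7  0.4] 14.8833
0.074 False 0.0741 fy_vise 2.4 f [2.4 1.9 0.4] 15.1333
0.07 False 0.0703 fy_vise 3.2 f [4.8 2.1 1.1] 15.3833
0.066 False 0.0662 fy_vise 2.8 f [6.2 1.4 0.2] 15.6333
0.062 False 0.0618 fy_vise 2.8 f [6.2 1.4 1. ] 15.8833
0.058 False 0.0576 fy_vise 1.8 f [ 6.8  0.2 -2.6] 16.1333
```

```bash
python3 - <<'E'
from h import *
print(get_ft_force(),get_moment(),get_tcp_pos(),get_width())
im,d,p,q=snap("scene"); c=optics.calibration("scene"); P=cloud(d,c)
cv2.imwrite("pics/s1.png",cv2.resize(im[200:330,90:260],None,fx=4.5,fy=4.5,interpolation=2))
E
```

```text
[ 6.85827985  1.02988669 -6.1758134 ] [ 0.22089399 -1.03244706 -0.30118616] [ 0.56327707 -0.26369859  0.25560696] 0.7467601082375522
```

View pics/s1.png

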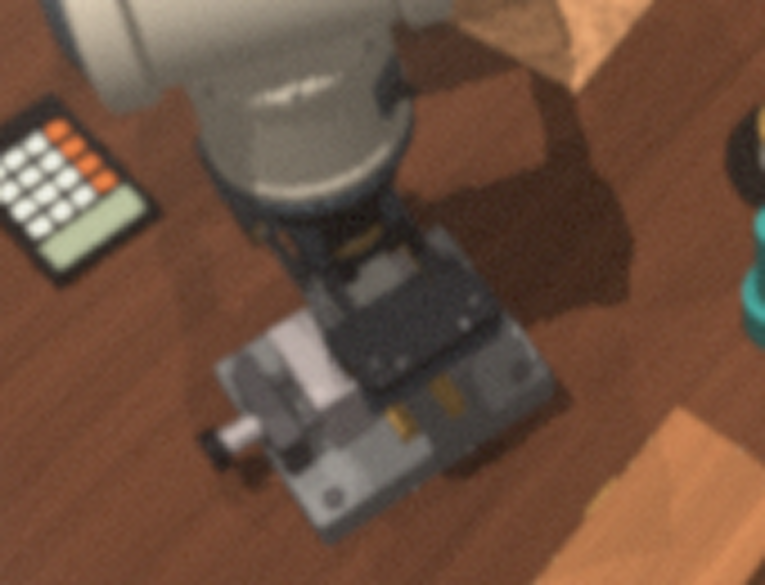

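The block sits between the jaws with the fingers straddling it at the ends and clear of the parallels. Release, retreat and check.

```bash
python3 - <<'E'
from h import *; from v import vframe
manip.ungrasp(); print(get_ft_force(),get_clock()); o=np.array([.5631,-.2637])
ml(*o,.125,-13.5,.2); ml(*o,.245,-13.5,.3); manip.sleep(.3)
im,d,p,q=snap("wrist"); c=optics.calibration("wrist"); P=cloud(d,c,p,q); P[...,2]-=.0012; V=vframe(P,o,-13.5)*1000
cv2.imwrite("pics/w3.png",cv2.resize(im[100:245,195:325],None,fx=4,fy=4,interpolation=2))
m=(P[...,2]>.0915)&(P[...,2]<.11)&(abs(V[...,0])<40)&(abs(V[...,1])<30)
A=np.c_[V[m][:,:2],np.ones(m.sum())]; s=np.linalg.lstsq(A,P[m][:,2]*1000,rcond=None)[0]
k=rect(m,.098,c,p,q);print(m.sum(),"top z",np.median(P[m][:,2]),"slopes",s,k,vframe(k[:2]/1000,o,-13.5)*1000)
for sg in(1,-1):
    mj=(P[...,2]>.0815)&(P[...,2]<.089)&(V[...,1]*sg>24)&(abs(V[...,1])<60)&(abs(V[...,0])<45); print("jaw",sg,rect(mj,.084,c,p,q),np.percentile(V[mj][:,1],[1,99]).round(1),np.percentile(V[mj][:,0],[1,99]).round(1))
for a,b in((5,27),(-27,-5)):
    mp_=(abs(P[...,2]-.046)<.004)&(V[...,1]>a)&(V[...,1]<b)&(abs(V[...,0])<75); print("par",np.percentile(V[mp_],[1,99],axis=0).round(1).tolist())
print(get_clock())
E
```

```text
[ 0.40828151 -0.11427362 -0.24636672] 16.7333
2422 top z 0.097233301966865 slopes [-1.97259061e-03 -7.39620545e-03  9.71967466e+01] [ 562.6 -263.5   44.5   67.8   76.5] [-0.53287403  0.0777513 ]
jaw 1 [ 573.  -227.9   24.7   56.3   76.5] [24.7 49.6] [-25.8  28.5]
jaw -1 [ 555.  -301.9   22.7   56.1   76.6] [-50.2 -27.8] [-26.   28.8]
par [[-57.4, 9.0], [50.4, 18.3]]
par [[-61.1, -18.9], [47.4, -9.3]]
17.9917
```

View pics/w3.png

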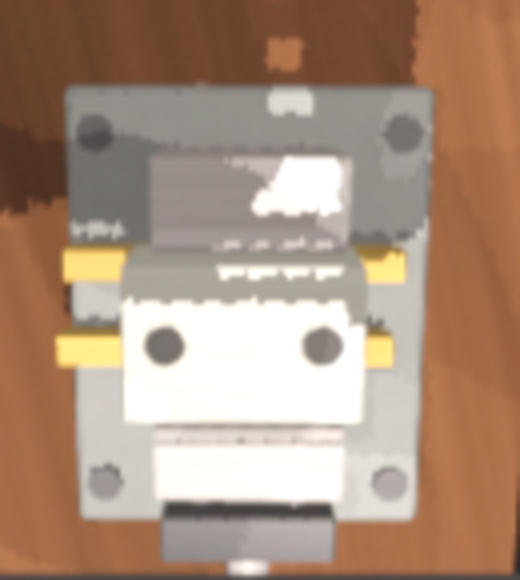

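The block is started squarely and level, underside about 57 mm up (11 mm above the parallels), both parallels roughly centred. Now the tapper.

```bash
python3 - <<'E'
from h import *
mp(.632,0,.27,0); manip.sleep(.3)
im,d,p,q=snap("wrist"); c=optics.calibration("wrist"); P=cloud(d,c,p,q)
r=np.hypot(P[...,0]-.632,P[...,1])
for lo,hi in((.113,.125),(.034,.048)):
    m=(P[...,2]>lo)&(P[...,2]<hi)&(r<.04); print(m.sum(),rect(m,.118 if lo>.1 else .042,c,p,q),np.nanmedian(P[m],0))
hsv=cv2.cvtColor(im,cv2.COLOR_BGR2HSV); m=(hsv[...,2]<45)&(abs(P[...,2]-.004)<.008)&(r<.07); print("mat",m.sum(),rect(m,.004,c,p,q))
im,d,c=pickle.load(open("top.pkl","rb"));P=cloud(d,c);r=np.hypot(P[...,0]-.632,P[...,1]);m=(P[...,2]>.11)&(r<.04);print("top",m.sum(),rect(m,.118,c))
hsv=cv2.cvtColor(im,cv2.COLOR_BGR2HSV); m=(hsv[...,2]<45)&(abs(P[...,2]-.004)<.012)&(r<.07); print("mat",m.sum(),rect(m,.004,c)); print(get_clock())
E
```

```text
460 [645.9  -2.   26.2  26.8   0. ] [ 0.64542361 -0.00129036  0.11917451]
288 [644.8   2.5  41.2  33.2  12. ] [0.64208834 0.00762244 0.04333857]
mat 207 [640.2  22.4  39.4  25.4  13.5]
top 72 [643.2  -2.2  24.8  27.2  45.3]
mat 301 [646.8  -2.   81.1  82.4  89.8]
19.4
```

```bash
python3 - <<'E'
from h import *
t=(.6447,-.0013)
ml(*t,.16,0,.25); ml(*t,.084,0,.12); manip.clamp(50); print("w",get_width()*91,get_clock(),get_tcp_pos())
ml(*t,.235,0,.25)
b=(.5628,-.2636)
mp(*b,.235,0); ml(*b,.187,0,.2); manip.sleep(.2); f0=np.array(get_ft_force())
for i in range(6):
    hit=ml(*b,.163,0,.02,[6,18,25,30,35,40][i]); f=np.array(get_ft_force())-f0
    print(hit,"face z",(np.array(get_tcp_pos())[2]-.252).round(4),f.round(1),get_clock())
    if get_tcp_pos()[2]-.252<.0868: break
manip.sleep(.3);print((np.array(get_ft_force())-f0).round(1),get_tcp_pos())
E
```

```text
w 27.64540113606283 21.7667 [ 0.64475236 -0.00130347  0.25598586]
True face z 0.0955 [ 1.9 -0.4  2. ] 24.8417
True face z 0.0859 [ 0.4  0.1 10.6] 25.3667
[-1.1  0.5 11.3] [ 0.56293396 -0.26360393  0.33790467]
```

```bash
python3 - <<'E'
from h import *
b=(.5628,-.2636)
z0=get_tcp_pos()[2]-.252
hit=ml(*b,.159,0,.01,30.); print(hit,z0,get_tcp_pos()[2]-.252,get_ft_force()); manip.sleep(.2); print(get_ft_force(),get_tcp_pos()[2]-.252)
ml(*b,.187,0,.1); ml(*b,.235,0,.25)
m=(.6450,-.0013)
mp(*m,.235,0); ml(*m,.10,0,.2); print(ml(*m,.078,0,.03,5.),get_tcp_pos()-np.array([0,0,.252]))
manip.ungrasp(); ml(*m,.16,0,.2); ml(*m,.27,0,.3); manip.sleep(.2)
im,d,p,q=snap("wrist");cv2.imwrite("pics/w4.png",im); P=cloud(d,optics.calibration("wrist"),p,q)
for lo,hi,z in((.113,.128,.118),):
    k=(P[...,2]>lo)&(P[...,2]<hi)&(np.hypot(P[...,0]-.645,P[...,1])<.04); print("tapper",rect(k,z,optics.calibration("wrist"),p,q),np.nanmedian(P[k],0))
print(get_clock())
o=np.array([.5631,-.2637]); from v import vframe
mp(*o,.245,-13.5); manip.sleep(.3)
im,d,p,q=snap("wrist"); c=optics.calibration("wrist"); P=cloud(d,c,p,q); P[...,2]-=.0012; V=vframe(P,o,-13.5)*1000
cv2.imwrite("pics/w5.png",cv2.resize(im[100:245,195:325],None,fx=4,fy=4,interpolation=2))
k=(abs(V[...,0])<28)&(abs(V[...,1]-0)<17)&(P[...,2]>.07)
A=np.c_[V[k][:,:2],np.ones(k.sum())]; print("top z, slopes",np.median(P[k][:,2]),np.linalg.lstsq(A,P[k][:,2]*1000,rcond=None)[0])
for a,b in((5,27),(-27,-5)):
    k=(abs(P[...,2]-.046)<.004)&(V[...,1]>a)&(V[...,1]<b)&(abs(V[...,0])<75); print("par",np.percentile(V[k],[1,99],axis=0).round(1).tolist())
print(get_clock())
E
```

```text
True 0.08590466845386652 0.08593156538173852 [-1.69793426  1.5440675   9.53802229]
[-1.88982795  1.46627517  8.67497603] 0.08587283974092674
True [ 0.64508478 -0.00123819  0.00366015]
tapper [ 6.442e+02 -1.900e+00  2.600e+01  2.660e+01  1.000e-01] [ 0.64475265 -0.00114597  0.11924967]
31.7
top z, slopes 0.08635647052784018 [ 1.18475397  2.18405485 99.89981831]
par [[-57.9, 9.3], [51.2, 18.7]]
par [[-60.3, -18.5], [47.5, -9.3]]
33.1167
```

View pics/w5.png

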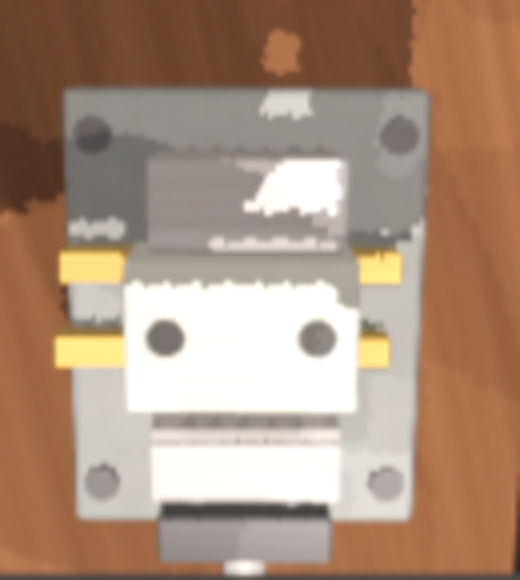

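View pics/w4.png

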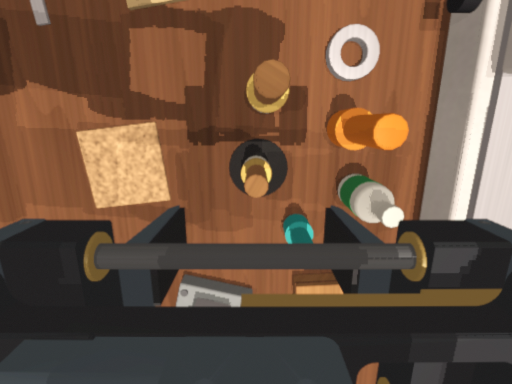

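The block is seated: pressing at 30 N gave no further travel and its top is at 86 mm. The tapper stands on its mat at (257,170), and the parallels are still centred. The slope fit picked up gripper points, so I'll recheck level with bounded heights and hand in if it's good.

```bash
python3 - <<'E'
from h import *; from v import vframe
o=np.array([.5631,-.2637])
im,d,p,q=snap("wrist"); c=optics.calibration("wrist"); P=cloud(d,c,p,q); P[...,2]-=.0012; V=vframe(P,o,-13.5)*1000
k=(abs(V[...,0])<28)&(abs(V[...,1])<17)&(abs(P[...,2]-.086)<.006)
s=np.linalg.lstsq(np.c_[V[k][:,:2],np.ones(k.sum())],P[k][:,2]*1000,rcond=None)[0]; print(k.sum(),s)
if max(abs(s[:2]))<.025 and s[2]<87.3: print(manip.finish_job(),get_clock())
E
```

```text
1399 [-2.12196741e-03  7.98303874e-04  8.62847145e+01]
the job is handed in; nothing more can be done
the job is handed in; nothing more can be done
```

The job is handed in after about 33 s of robot time. By my last camera check the workpiece sits level on both parallels (top at 86.3 mm, against 86 nominal), the parallels were still centred to within about 9 mm, and the tapper is upright on its mat; no verdict was returned.

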